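Strap-clamp a short workpiece on the clamping board

TASK

Set the small pale workpiece up for clamping on the plywood board: lay it flat, lengthwise along the board, centred and with one end up against the board's wooden end stop. On the other side of the stud lay the packing flat on the board - the offcut that stands only a touch higher than the workpiece - then build the clamp up on the stud from below: the slotted strap over the stud, along the board, bearing level on both the workpiece and the packing, then the washer, then the nut on top. Leave it all standing loose like that, ready for me to tighten.

Things in the scene. Friction and masses are not known exactly. Their poses are not given: they have to be found in the camera images.
- board: Plywood clamping board, fixed; x -90 to 118, y -50 to 50 mm, top 22 mm above the bench. Origin: on the axis of its upright steel stud, at bench height; x along the board to the wooden end stop (cleat across at x 107 to 117, 14 mm high above the board), z up. Stud 10 mm thick, tip pointed, 94 mm above the bench; hex nut 20 mm wide at its foot, 9 mm high. Aluminium track flush along the middle.
- work: Workpiece: small pale wooden block 40 x 75 x 20 mm (x, y, z), lying flat. Origin at the centre of its underside, length along its own y; grip across the 40 mm. Touching the stop, its centre is at x = 69.5 mm, y = 0 of the board's frame.
- packing: Dark grey-brown pine offcut 45 x 95 x 22 mm (x, y, z), lying flat, 2 mm higher than the workpiece. Origin at the centre of its underside, length along its own y; grip across the 45 mm. With its length across the board it sits well under the strap's tail, clear of the stud, when centred at x = -62 mm, y = 0 of the board's frame.
- square_offcut: Light grey square-section offcut 28 x 100 x 28 mm (x, y, z), lying flat, 8 mm higher than the workpiece. Origin at the centre of its underside, length along its own y.
- strap: Slotted strap clamp: bright flat steel bar 160 x 32 x 10 mm (x, y, z), 0.3 kg, slot 56 x 15 mm right through its middle; ends and faces alike. Origin at the centre of its underside (mid slot), length along its own x. Grip across the 32 mm, in the middle if you like: the stud comes up between the fingers. When it lies on both, its underside is 43 mm above the bench at the stud.
- washer: Thick bright steel washer, 40 mm across, 8 mm thick, bore 15 mm, lying flat. Origin at the centre of its underside, z up. On the strap its underside is 53 mm above the bench.
- nut: Dark steel hexagon nut on a round flange: flange 36 mm across, 7 mm thick; hexagon above it 30 mm across flats (flats face its own x axis and every 60 degrees); 24 mm high. A quick nut: its 15 mm bore clears the thread, so it slides down the stud without turning. Stands on its flange. Origin at the centre of its underside, z up. On the washer its underside is 61 mm above the bench.

How it is judged:
By the outcome, as a careful person would: the job done as asked, in the order asked, and still so for the second after the job is handed in, with the robot touching nothing.
It also fails if it takes over 99 s, if anything falls off the work surface, if the arm or the gripper's body presses on something with over 40 N, if the wrist force passes 120 N, or if a joint passes its speed limit or range.

ROBOT

A 6-joint arm with a two-finger parallel gripper is mounted at the origin on a cart in front of the work surface, level with it; the furniture and walls round the work are solid. World frame = base frame: x ahead of the robot, y to its left, z up, the work surface at z = 0. Lengths are in m, angles in degrees, forces in N, time in s.
With the tool pointing down it reaches from about 0.375 to 0.75 m from the base axis. Payload 9 kg.
Tool frame: the origin (TCP) lies where the fingers leave the gripper's body, on its centre line; the fingertips stand 73 mm ahead of it and the grasp point (between the pads) lies 54 mm ahead of it (robot.tip_reach is the distance from the TCP to the fingertips, in m); z points along the fingers, y is the line along which they close (so a half turn about z gives the same grasp; the last joint's range is limited). The gripper opens to 85 mm and grips with 20 to 120 N. Pads are 22 mm wide; open, the fingers measure 114 mm over their backs; the gripper's body (76 mm by 85 mm) begins 54 mm behind the grasp point. The pads swing forward as they close: fully open they stand 13 mm farther back than shut.
Start: joints at [63.845, 5.964, 5.575, 89.605, 0, 77.527], TCP at [0.142, 0.583, 0.304] pointing down, gripper open.
Joint ranges: [-171.21, 171.21], [-48.23, 106.86], [-62.78, 66.21], [-105.2, 120.99], [-86.42, 89.51], [-180, 180]. Speed limits (degrees/s): [127.2, 127.2, 147.25, 180, 180, 180].

INTERFACE

Orientations are given as [roll, pitch, yaw] about the fixed x, y, z axes, in that order (R = Rz(yaw) Ry(pitch) Rx(roll)).
In Python, from plant import robot gives the robot as it stands. Calls block until the motion is done:
- robot.move_pose(position, orientation): joint-space move of the TCP to a pose.
- robot.line_to(position, vel=0.15, rotation=None, guard=None): straight line of the TCP; rotation=None keeps the orientation; vel is the mean speed in m/s. With guard (N) it stops when the force on the tool has changed by that much, and returns True; else False.
- robot.goto_joints(angles): joint-space move.
- robot.set_gripper(opening): finger opening in m; the grip force is fixed at half the most; returns when the fingers have stopped.
- robot.pause(seconds).
- robot.ik(position, orientation): joint angles nearest the present ones, or None.
- robot.observe(): the state.
- robot.grab_frame(name): name is "scene" or "top" or "wrist"; returns the picture (420x560x3 uint8, blue, green, red); there is no depth.
- robot.get_calibration(name): a dict with "vertical_fov" (degrees; the focal length in pixels is half the picture's height over the tangent of half this angle, whatever the lens; pixels are square), "cx", "cy" (the principal point, pixels), "rvec" (rotation vector, rad) and "tvec" (3), from world to camera coordinates, as OpenCV has them. Camera axes: x right, y down, z forward; pixel columns grow to the right and rows downward; lengths in m; the calibration is good to about 2 mm. A picture is of the moment at which its call begins: read the wrist's pose just before it. get_calibration takes no time and is no camera call; for the wrist camera it gives the pose at the moment of the call.
A pose or a line that the arm cannot do raises robot.IKError and nothing moves.
- robot.job_done(): hands the job in; it is judged then, once.
The state is a dict: "time": time; "q": joint angles; "qvel": joint speeds; "joint_torque": joint torques, N m; "tool_pos": TCP position; "tcp_rot": TCP orientation; "ft_force": force on the tool from outside, world axes, zero at the start; "torque": the same for the moment, N m; "gripper_width": finger opening in m; "gripper_force": force on a finger pad.
Only numpy, scipy, OpenCV 4.12 (cv2) and the standard library are available. Lean on these libraries where they do the work, as an engineer would, in place of code of your own. Each camera call takes 0.05 s, during which the arm holds its last target. There are 200 camera calls.

## Working session

There is one attempt and no reset: what is moved stays moved. The work goes in short steps, each a Python script; the robot and the scene stay as the last script left them, time stands still between calls to the robot, and variables do not carry over. Pictures are saved under pics/ and viewed, at most 17 in all, crops included, and the job is handed in when it is done.

```bash
ls; mkdir -p pics
python3 - <<'E'
from plant import robot
import cv2
for n in ("top","scene"):
    cv2.imwrite(f"pics/{n}0.png",robot.grab_frame(n)); print(n,robot.get_calibration(n))
print(robot.observe())
E
```

```text
pics
top {'vertical_fov': 51.58529044633096, 'cx': 273.9292972286619, 'cy': 209.68263537745338, 'rvec': array([ 2.09754586, -2.13798801,  0.18648687]), 'tvec': array([0.11028977, 0.48989904, 0.85892389])}
scene {'vertical_fov': 51.13860637701153, 'cx': 269.4118402343611, 'cy': 205.61872650676153, 'rvec': array([ 1.36410407, -2.12685147,  0.962256  ]), 'tvec': array([0.30222203, 0.30464168, 0.56241324])}
{'time': 0.1, 'q': array([6.38466046e+01, 5.99498319e+00, 5.53305078e+00, 8.96057903e+01,
       2.20460604e-03, 7.75282877e+01]), 'qvel': array([-0.05997301, -0.02753081,  0.1718367 ,  0.12213157,  0.0550936 ,
        0.00980136]), 'joint_torque': array([ 7.92503793e-03, -5.58208036e+01,  5.04720032e+01,  1.30827582e-02,
       -1.84544951e-04, -2.86504883e-05]), 'tool_pos': array([0.14178749, 0.58278998, 0.30321698]), 'tcp_rot': array([-1.79934351e+02, -1.67778043e-02,  1.66318306e+02]), 'ft_force': array([ 0.12197289, -0.21674737,  0.05209382]), 'torque': array([-0.03531657,  0.02556885,  0.00555055]), 'gripper_force': 0.0, 'gripper_width': 0.08536773321386572}
```

View pics/top0.png

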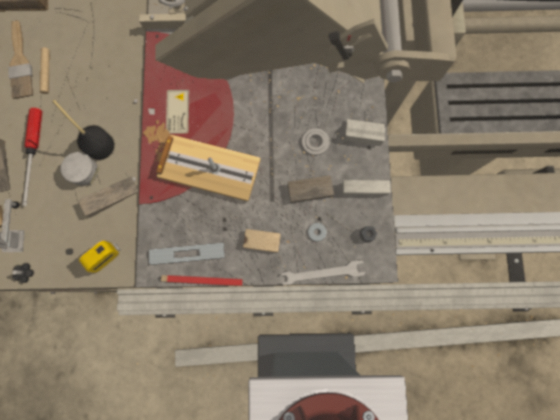

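View pics/scene0.png

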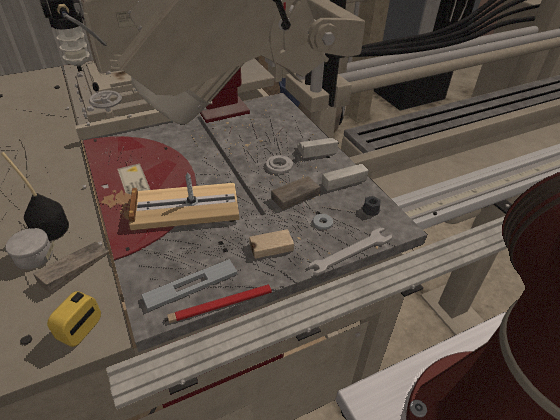

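The top view shows the board at about (209,168) with its stop at the left end, workpiece (262,241), strap (187,254), washer (317,232), nut (368,234), packing (310,189) and light offcuts at (366,187) and (365,132). Next I'll get a closer crop and rough positions.

```bash
cat > h.py <<'E'
import numpy as np, cv2
from scipy.spatial.transform import Rotation as R
from plant import robot
def cam(cal):
    f=210/np.tan(np.radians(cal["vertical_fov"])/2)
    K=np.array([[f,0,cal["cx"]],[0,f,cal["cy"]],[0,0,1]]); Rm=cv2.Rodrigues(np.array(cal["rvec"],float))[0]
    return K,Rm,np.array(cal["tvec"],float)
def ray(cal,uv,z):
    K,Rm,t=cam(cal); uv=np.atleast_2d(np.array(uv,float))
    d=np.c_[uv,np.ones(len(uv))]@np.linalg.inv(K).T@Rm; c=-Rm.T@t
    return c+d*((z-c[2])/d[:,2])[:,None]
def proj(cal,p):
    K,Rm,t=cam(cal); return cv2.projectPoints(np.atleast_2d(np.array(p,float)),Rm,t,K,None)[0][:,0]
E
python3 - <<'E'
from h import *
cal=robot.get_calibration("top"); im=cv2.imread("pics/top0.png")
K,Rm,t=cam(cal); print("topcam",-Rm.T@t)
for n,uv,z in [("work",(262,241),.02),("strap",(187,254),.01),("washer",(317,232),.008),("nut",(368,234),.024),("pack",(310,189),.022),("board",(209,168),.022),("ring",(315,141),.01),("sawlowleft",(160,50),.2)]: print(n,ray(cal,uv,z)[0].round(3))
cv2.imwrite("pics/topc.png",cv2.resize(im[85:290,130:400],None,fx=2.9,fy=2.9,interpolation=cv2.INTER_CUBIC))
o=robot.observe(); w=robot.get_calibration("wrist"); Kw,Rw,tw=cam(w); Rt=R.from_euler("xyz",o["tcp_rot"],degrees=True).as_matrix()
print("wristcam in tool pos",Rt.T@(-Rw.T@tw-o["tool_pos"]),"\n",(Rt.T@Rw.T).round(3),w["vertical_fov"],w["cx"],w["cy"])
E
```

```text
topcam [0.32315282 0.09195113 0.93650008]
work [0.43  0.128 0.02 ]
strap [0.406 0.289 0.01 ]
washer [0.449 0.01  0.008]
nut [ 0.44  -0.096  0.024]
pack [0.54  0.022 0.022]
board [0.592 0.241 0.022]
ring [0.653 0.007 0.01 ]
sawlowleft [0.77  0.306 0.2  ]
wristcam in tool pos [ 0.08234895 -0.00038727 -0.06907619] 
 [[ 0.    -0.948 -0.318]
 [ 1.    -0.     0.002]
 [-0.002 -0.318  0.948]] 69.81142772100092 279.3645148322363 208.7804383365593
```

View pics/topc.png

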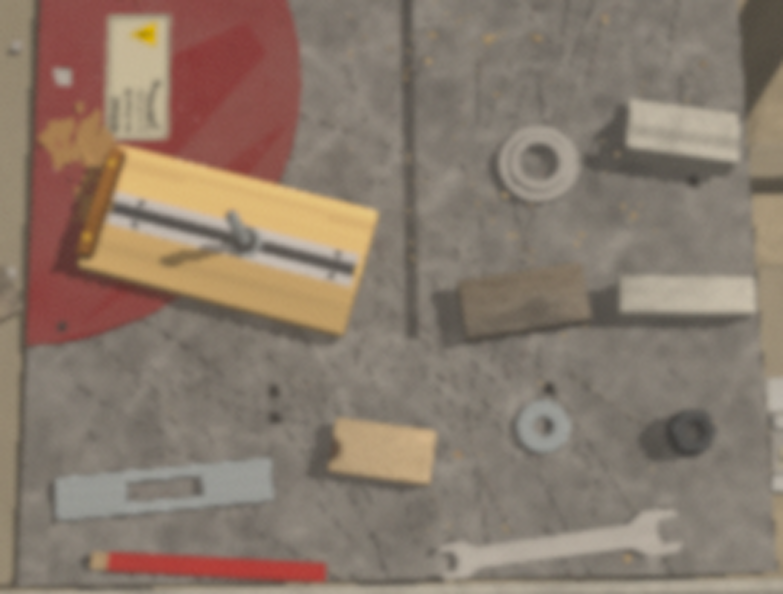

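The crop confirms the scene: stud base is near crop (243,240), the track runs (115,207)–(353,268), packing is at (525,302), and the strap slot is at (165,487). Now I'll move to a wrist overview, then a view over the board.

Run:
```python
from h import *
import json
print(robot.tip_reach)
def snap(n):
    robot.pause(.15); cal=robot.get_calibration("wrist"); im=robot.grab_frame("wrist"); cv2.imwrite(f"pics/{n}.png",im)
    json.dump({k:np.array(v).tolist() for k,v in cal.items()},open(f"{n}.json","w"))
phi=75.6; bx=np.array([np.cos(np.radians(phi)),np.sin(np.radians(phi)),0])
robot.move_pose(np.array([.58,.23,.27])-.085*bx,[180,0,phi]); snap("w1"); print(robot.observe()["time"],robot.observe()["q"].round(0))
robot.move_pose([.39,.10,.32],[180,0,180]); snap("w2"); print(robot.observe()["time"],robot.observe()["q"].round(0))
```

```text
0.0726
2.4583 [  2.   2.  -2.  86.   0. 106.]
4.3417 [ -4. -29. -23.  95.  -0.  -4.]
```

View pics/w1.png

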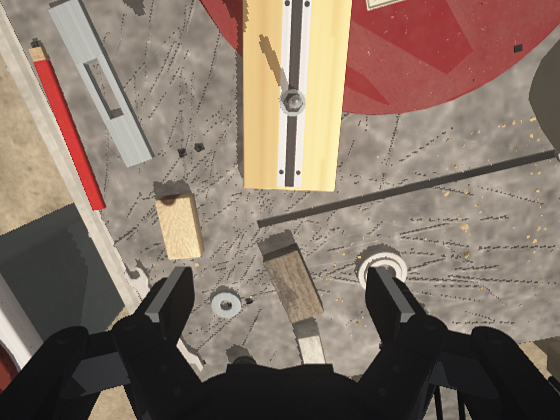

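View pics/w2.png

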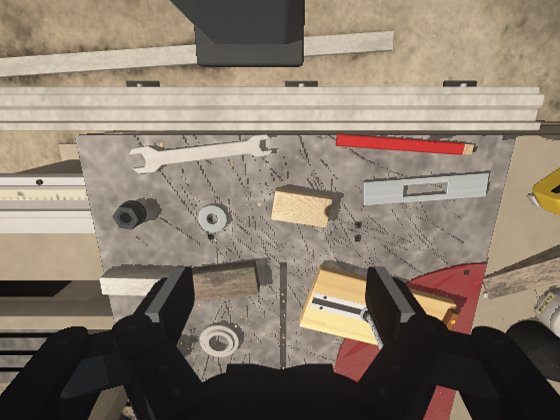

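w1 shows the stud tip at (292,101), the near end of the board at row ~189, and packing at (293,283). w2 shows the nut (129,214), washer (212,219), work (301,206) and strap (427,188). Next I'll segment each one and convert to metres.

```bash
cat > seg.py <<'E'
from h import *
import json
def seg(im,seed,tol,blur=5):
    b=cv2.medianBlur(im,blur); b=cv2.cvtColor(b,cv2.COLOR_BGR2LAB); m=np.zeros((422,562),np.uint8)
    cv2.floodFill(b,m,seed,0,(tol,)*3,(tol,)*3,4|(255<<8)|cv2.FLOODFILL_MASK_ONLY|cv2.FLOODFILL_FIXED_RANGE)
    m=cv2.morphologyEx(m[1:-1,1:-1],cv2.MORPH_OPEN,np.ones((3,3)))
    c=max(cv2.findContours(m,cv2.RETR_EXTERNAL,cv2.CHAIN_APPROX_NONE)[0],key=cv2.contourArea)
    return c[:,0]
def rect(cal,c,z):
    p=ray(cal,c,z)[:,:2]; (cx,cy),(a,b),ang=cv2.minAreaRect((p*1000).astype(np.float32))
    if a<b: a,b,ang=b,a,ang+90
    return np.array([cx,cy,a,b,(ang+90)%180-90]).round(1)   # mm, long axis angle
def load(n): return cv2.imread(f"pics/{n}.png"),json.load(open(f"{n}.json"))
E
cat > m.py <<'E'
from seg import *
w1,c1=load("w1"); w2,c2=load("w2"); top=cv2.imread("pics/top0.png"); ct=robot.get_calibration("top")
V={"w1":(w1,c1),"w2":(w2,c2),"top":(top,ct)}
for v,n,s,z,t in [("w2","work",(295,206),.020,30),("w1","work",(182,225),.02,30),("top","work",(262,241),.02,30),
  ("w2","strap",(385,192),.010,25),("w1","strap",(75,45),.010,25),("top","strap",(160,255),.01,25),
  ("w1","pack",(293,285),.022,28),("top","pack",(310,189),.022,22),
  ("w2","washer",(203,219),.008,35),("w1","washer",(218,306),.008,35),("top","washer",(311,232),.008,30),
  ("w2","nut",(127,203),.024,15),("top","boardwood",(185,163),.022,30),("w1","boardwood",(265,60),.022,30),("w1","boardwood2",(330,60),.022,30)]:
    im,cal=V[v]; c=seg(im,s,t); cv2.drawContours(im,[c[:,None]],-1,(0,0,255),1); print(v,n,rect(cal,c,z),len(c))
cv2.imwrite("pics/ov.png",np.hstack([cv2.resize(w1[0:340,30:350],None,fx=1.25,fy=1.25),cv2.resize(w2[100:340,60:510][:,:320],None,fx=1.2,fy=425/240)]))
for z in(.094,): print("tip w1",ray(c1,(292,101),z),"top",ray(ct,(130+233/2.9,85+213/2.9),z))
E
python3 m.py
```

```text
w2 work [432.1 127.9  73.2  38.6  81.6] 158
w1 work [433.5 128.6  73.6  38.7  81.2] 174
top work [431.5 119.7  88.8  39.6  81.2] 105
w2 strap [409.  290.  158.4  33.1 -85.5] 281
w1 strap [408.6 289.7 158.7  32.8 -86. ] 366
top strap [418.3 292.  160.6  61.7 -81.6] 196
w1 pack [602.4  89.8 615.4 447.3 -13.7] 3620
top pack [540.6 256.4 927.7 829.8  -1.4] 3567
w2 washer [450.2   9.5  87.6  45.3  55.5] 191
w1 washer [452.6   2.9  49.5  45.5  74.6] 121
top washer [ 453.3   67.2 1204.1  758.2   89.2] 4263
w2 nut [432.1 -82.3  31.4  21.9  31.7] 65Traceback (most recent call last):
  File "m.py", line 9, in <module>
    im,cal=V[v]; c=seg(im,s,t); cv2.drawContours(im,[c[:,None]],-1,(0,0,255),1); print(v,n,rect(cal,c,z),len(c))
                   ~~~^^^^^^^^
  File "seg.py", line 7, in seg
    c=max(cv2.findContours(m,cv2.RETR_EXTERNAL,cv2.CHAIN_APPROX_NONE)[0],key=cv2.contourArea)
ValueError: max() iterable argument is empty
```

Work and strap agree between views to about 1 mm, with the right sizes. Next I'll enlarge the board, packing, washer and nut.

Run:
```python
from seg import *
w1,_=load("w1"); w2,_=load("w2")
r=lambda a,s:cv2.resize(a,None,fx=s,fy=s,interpolation=cv2.INTER_CUBIC)
o=np.zeros((600,800,3),np.uint8)
o[0:600,0:390]=r(w1[0:200,230:360],3)
o[0:270,400:400+390]=r(w1[225:315,200:330],3)
o[280:560,400:800]=r(w2[190:246,105:185],5)
cv2.imwrite("pics/z1.png",o)
```

```text
(no output)
```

View pics/z1.png

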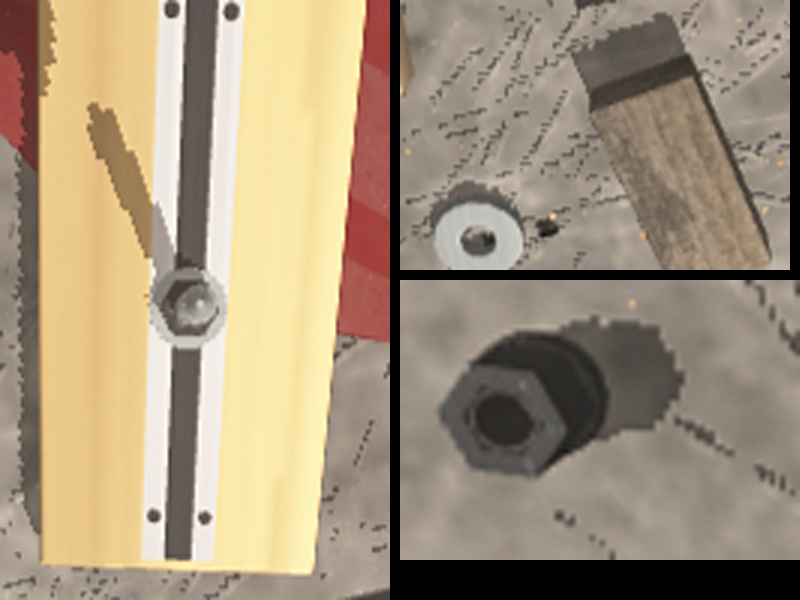

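```bash
cat > m2.py <<'E'
from seg import *
w1,c1=load("w1"); w2,c2=load("w2"); ct=robot.get_calibration("top")
z3=lambda u,v,x0,y0,s:((u+.5)/s-.5+x0,(v+.5)/s-.5+y0)
a=ray(c1,z3(178.3,560,230,0,3),.022)[0]; b=ray(c1,z3(201,0,230,0,3),.022)[0]
d=b-a; phi=np.degrees(np.arctan2(d[1],d[0])); print("track",a.round(4),b.round(4),phi)
L=ray(c1,z3(42,563,230,0,3),.022)[0];Rr=ray(c1,z3(313,573,230,0,3),.022)[0]; print("end corners",L.round(4),Rr.round(4),"width",np.linalg.norm(L-Rr),"phi",np.degrees(np.arctan2(*(Rr-L)[[1,0]]))+90)
L2=ray(c1,z3(42,100,230,0,3),.022)[0]; print("left edge phi",np.degrees(np.arctan2(*(L2-L)[[1,0]])))
R2=ray(c1,z3(366,0,230,0,3),.022)[0]; print("right edge phi",np.degrees(np.arctan2(*(R2-Rr)[[1,0]])))
u=d[:2]/np.linalg.norm(d[:2]); print("stud from end",(L+Rr)[:2]/2+.090*u)
print("stud tip w1",ray(c1,z3(195,303,230,0,3),.094)[0],"foot w1",ray(c1,z3(188.5,308,230,0,3),.023)[0], "tip top",ray(ct,(130+233/2.9-.3,85+213/2.9-.3),.094)[0])
n=(125.2,217.2); print("nut",ray(c2,n,.024)[0])
for nm,im,c,ctr in (("w1",w1,c1,(226,304)),("w2",w2,c2,(212,219))):
    lab=cv2.cvtColor(im,cv2.COLOR_BGR2LAB).astype(int); x,y=ctr
    print(nm,"washer px",lab[y,x-9],"bench",lab[y-25,x-8])
    m=((lab[...,2]<lab[y,x-9,2]+5)&(lab[...,0]>lab[y,x-9,0]-45)).astype(np.uint8); mm=np.zeros_like(m); mm[y-26:y+27,x-26:x+27]=m[y-26:y+27,x-26:x+27]
    cc=max(cv2.findContours(mm,0,1)[0],key=cv2.contourArea)[:,0]; p=ray(c,cc,.008)[:,:2]*1000
    print(nm,"washer",cv2.minEnclosingCircle(p.astype(np.float32)), cv2.fitEllipse(p.astype(np.float32)))
lab=cv2.cvtColor(cv2.medianBlur(w1,5),cv2.COLOR_BGR2LAB).astype(int)
for q in [(293,285),(285,270),(305,300),(240,270),(340,260),(312,335)]: print(q,lab[q[1],q[0]])
E
python3 m2.py
```

```text
track [0.5687 0.1473 0.022 ] [0.6164 0.3138 0.022 ] 74.02088236801359
end corners [0.5207 0.1584 0.022 ] [0.6149 0.1305 0.022 ] width 0.09829345522609294 phi 73.50998094766464
left edge phi 73.54928945465174
right edge phi 73.84870937706545
stud from end [0.59255483 0.23092376]
stud tip w1 [0.59097875 0.23000411 0.094     ] foot w1 [0.59227106 0.22980509 0.023     ] tip top [0.59167678 0.2277693  0.094     ]
nut [ 0.44141351 -0.09844317  0.024     ]
w1 washer px [195 127 132] bench [157 130 135]
w1 washer ((449.2378234863281, -2.5222396850585938), 36.37571334838867) ((447.9878845214844, -0.2331482172012329), (53.306549072265625, 62.856815338134766), 105.38424682617188)
w2 washer px [194 128 131] bench [161 130 136]
w2 washer ((452.7077941894531, 9.565401077270508), 22.775543212890625) ((450.1508483886719, 9.226058959960938), (37.11182403564453, 40.622764587402344), 113.31501770019531)
(293, 285) [148 132 141]
(285, 270) [151 131 142]
(305, 300) [147 132 142]
(240, 270) [155 130 135]
(340, 260) [164 129 136]
(312, 335) [122 129 135]
```

Board angle is about 73.7°, with the stud at about (591.7, 230) mm in three estimates. I'll pick and place the workpiece now.

```bash
cat >> h.py <<'E'
PHI=73.7; STUD=np.array([.5917,.2300])
def bw(x,y,z):
    c,s=np.cos(np.radians(PHI)),np.sin(np.radians(PHI)); return np.array([STUD[0]+c*x-s*y,STUD[1]+s*x+c*y,z])
def pick(xy,psi,z,op,up=.2):
    robot.set_gripper(op)
    robot.move_pose([*xy,z+.06],[180,0,psi])
    g=robot.line_to([*xy,z],vel=.1,guard=10); robot.set_gripper(0); o=robot.observe()
    print("pick t",o["time"],"guard",g,"tcp",o["tool_pos"].round(4),"w",round(o["gripper_width"],4),"F",o["gripper_force"])
    robot.line_to([*xy,up],vel=.25)
def st(l=""):
    o=robot.observe(); print(l,"t",round(o["time"],1),o["tool_pos"].round(4),o["tcp_rot"].round(1),"w",round(o["gripper_width"],4),"F",o["ft_force"].round(1)); return o
E
python3 - <<'E'
from h import *
pick([.4328,.1283],81.4,.076,.065)
robot.move_pose(bw(66,0,160)/[1,1,1] if 0 else bw(.066,0,.150),[180,0,PHI]); st("above")
robot.line_to(bw(.066,0,.1005),vel=.08,guard=8); st("low")
print("stop",robot.line_to(bw(.078,0,.1005),vel=.02,guard=5)); o=st("stop"); p=o["tool_pos"]
d=p[:2]-STUD; c,s=np.cos(np.radians(PHI)),np.sin(np.radians(PHI)); print("board x,y of tcp",c*d[0]+s*d[1],-s*d[0]+c*d[1])
print("down",robot.line_to([p[0],p[1],.0955],vel=.02,guard=6)); st("down")
robot.set_gripper(.06); p=st("rel")["tool_pos"]
robot.line_to([p[0],p[1],.2],vel=.25); st()
E
python3 - <<'E'
from seg import *
w1,c1=load("w1"); lab=cv2.cvtColor(cv2.medianBlur(w1,5),cv2.COLOR_BGR2LAB).astype(int)
m=((lab[...,2]>138)&(lab[...,0]>115)).astype(np.uint8); mm=np.zeros_like(m); mm[240:325,255:330]=m[240:325,255:330]
mm=cv2.morphologyEx(mm,cv2.MORPH_OPEN,np.ones((3,3)))
c=max(cv2.findContours(mm,0,1)[0],key=cv2.contourArea)[:,0]; print("pack",rect(c1,c,.022))
E
```

```text
pick t 7.3583 guard False tcp [0.4336 0.1283 0.0771] w 0.0386 F 61.20492696762085
above t 9.0 [0.6094 0.2927 0.1494] [-1.799e+02  1.000e-01  7.370e+01] w 0.0387 F [-0.1 -0.1  0.2]
low t 9.6 [0.6096 0.2927 0.1025] [-1.799e+02  1.000e-01  7.370e+01] w 0.0386 F [ 0.3 -1.1  0.8]
stop True
stop t 9.9 [0.6104 0.2953 0.1023] [-1.799e+02  1.000e-01  7.370e+01] w 0.0387 F [0.1 1.2 3. ]
board x,y of tcp 0.06793425476761489 0.00039638880786202826
down True
down t 10.1 [0.6107 0.2953 0.1021] [-1.799e+02  1.000e-01  7.370e+01] w 0.0387 F [ 0.  -0.7  4.2]
rel t 10.4 [0.6101 0.2951 0.1012] [-1.799e+02  1.000e-01  7.370e+01] w 0.06 F [-0.2  0.2  0. ]
 t 11.0 [0.6104 0.2952 0.2008] [-1.80e+02  1.00e-01  7.37e+01] w 0.06 F [-0.3  0.1 -0.6]
pack [545.4  21.5  94.4  46.7 -82.3]
```

```bash
cat >> h.py <<'E'
def snap(n):
    import json
    robot.pause(.1); cal=robot.get_calibration("wrist"); im=robot.grab_frame("wrist"); cv2.imwrite(f"pics/{n}.png",im)
    json.dump({k:np.array(v).tolist() for k,v in cal.items()},open(f"{n}.json","w"))
E
python3 -c "
from h import *
snap('w3'); im=cv2.imread('pics/w3.png'); cv2.imwrite('pics/w3v.png',cv2.resize(im[60:340,100:460],None,fx=2.1,fy=2.1,interpolation=cv2.INTER_CUBIC))"
```

```text
(no output)
```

View pics/w3v.png

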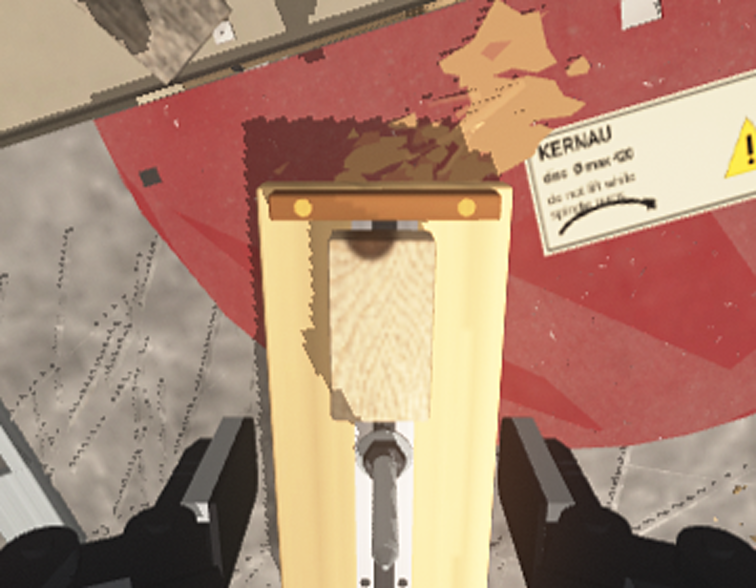

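The view shows a gap of about 5 mm between the workpiece end (row ~237) and the stop face (row ~219), because the guard tripped early. I'll regrip and slide it home with a firmer guard.

```bash
cat >> h.py <<'E'
def wb(p):
    d=np.array(p[:2])-STUD; c,s=np.cos(np.radians(PHI)),np.sin(np.radians(PHI)); return np.array([c*d[0]+s*d[1],-s*d[0]+c*d[1]])
E
python3 - <<'E'
from seg import *
w3,c3=load("w3"); c=seg(w3,(285,220),35); r=rect(c3,c,.042); print("work",r,wb(r[:2]/1000))
f=lambda u,v:(u/2.1+100-.25,v/2.1+60-.25)
s=[ray(c3,f(*q),.036)[0] for q in((303,208),(467,208))]; print("screws",[wb(x).round(4) for x in s])
print("stop front top edge",[wb(ray(c3,f(*q),.036)[0]).round(4) for q in((275,219),(500,219))],"nut foot",wb(ray(c3,f(383,457),.023)[0]))
print("board edges y",[wb(ray(c3,f(*q),.022)[0]).round(4) for q in((264,300),(507,300))])
x=.0679
robot.line_to(bw(x,0,.0985),vel=.15); robot.set_gripper(0); robot.pause(.2); st("grip")
g=robot.line_to(bw(x+.012,0,.0985),vel=.02,guard=14); p=st("stop")["tool_pos"]; print(g,wb(p))
robot.set_gripper(.06); p=robot.observe()["tool_pos"]; robot.line_to([p[0],p[1],.2],vel=.25)
snap("w4"); w,c4=load("w4"); c=seg(w,(285,220),35); r=rect(c4,c,.042); print("work",r,wb(r[:2]/1000)); st()
E
```

```text
work [599.5 253.9 188.8  90.2  73.9] [ 0.02512855 -0.00077855]
screws [array([0.1115, 0.0294]), array([ 0.1115, -0.0306])]
stop front top edge [array([0.1074, 0.0399]), array([ 0.1075, -0.0429])] nut foot [-0.00055139 -0.00022778]
board edges y [array([0.0718, 0.0484]), array([ 0.0719, -0.0505])]
grip t 12.5 [0.6118 0.2955 0.1004] [179.9   0.   73.7] w 0.0385 F [-0.4 -0.6  5.8]
stop t 12.9 [0.6135 0.3009 0.1004] [179.9   0.3  73.6] w 0.0384 F [-0.9 -1.3  5. ]
True [ 0.07418704 -0.00101811]
work [599.7 254.6 188.8  90.2  73.9] [ 0.02585654 -0.00077404]
 t 13.9 [0.6121 0.3007 0.1984] [-179.8    0.4   73.6] w 0.0602 F [-0.2 -0.3  0.3]
```

```bash
python3 -c "
from h import *
im=cv2.imread('pics/w4.png'); cv2.imwrite('pics/w4v.png',cv2.resize(im[120:300,180:380],None,fx=3,fy=3,interpolation=cv2.INTER_CUBIC))"
```

```text
(no output)
```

View pics/w4v.png

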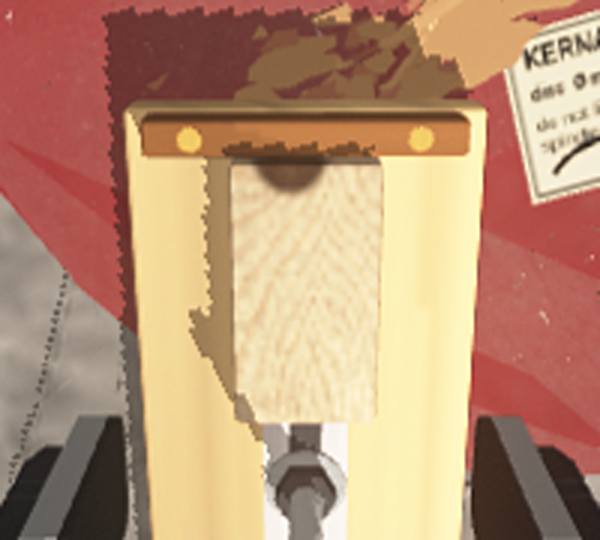

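The workpiece now touches the stop squarely (end at row ~160, with its shadow on the stop). Packing next.

Run:
```python
from seg import *
w,c4=load("w4"); f=lambda u,v:((u+.5)/3-.5+180,(v+.5)/3-.5+120)
print("work corners",[wb(ray(c4,f(*q),.042)[0]).round(4) for q in((231,164),(381,161),(377,421),(234,422))])
pick([.5454,.0215],97.7,.081,.065,up=.16)
robot.move_pose(bw(-.062,0,.150),[180,0,PHI+90]); st("above")
print("down",robot.line_to(bw(-.062,0,.1015),vel=.06,guard=12)); p=st("down")["tool_pos"]; print(wb(p))
robot.pause(.1);robot.set_gripper(.056); st("rel"); p=robot.observe()["tool_pos"]; robot.line_to([p[0],p[1],.2],vel=.25); snap("w5")
im=cv2.imread('pics/w5.png'); cv2.imwrite('pics/w5v.png',cv2.resize(im[60:420,60:500],None,fx=1.6,fy=1.6)); st()
```

```text
work corners [array([0.1066, 0.0184]), array([ 0.1073, -0.0196]), array([ 0.0335, -0.0205]), array([0.0332, 0.0195])]
pick t 16.3583 guard False tcp [0.5463 0.0213 0.0823] w 0.0434 F 61.892555952072144
above t 17.7 [0.5737 0.1701 0.1489] [-1.799e+02 -1.000e-01  1.636e+02] w 0.0434 F [-0.1 -0.4 -0.8]
down True
down t 18.4 [0.5735 0.1702 0.1035] [-1.799e+02 -1.000e-01  1.637e+02] w 0.0432 F [ 0.8 -0.6  0.8]
[-0.06250262  0.00066441]
rel t 18.8 [0.5727 0.169  0.1028] [-179.8   -0.2  163.6] w 0.0554 F [-0.9 -7.8 -0.5]
 t 19.5 [0.5719 0.169  0.1982] [-179.9   -0.3  163.7] w 0.0563 F [-0.8 -0.6  0.2]
```

View pics/w5v.png

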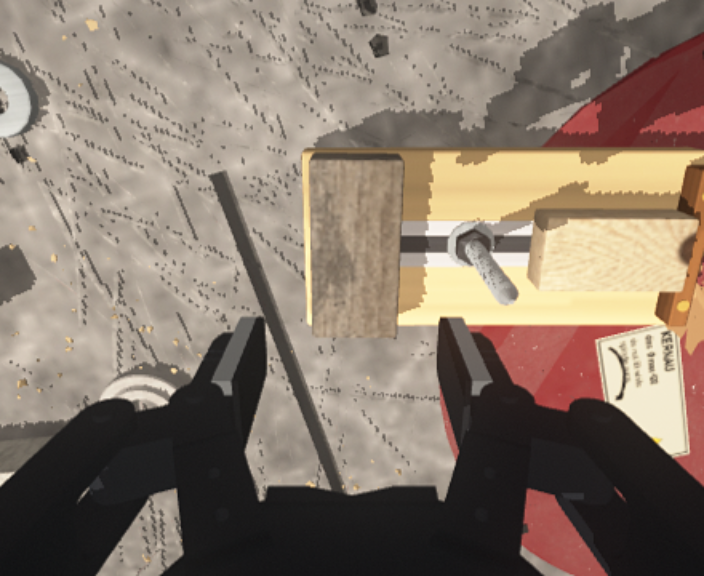

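Run:
```python
from seg import *
w,c=load("w5"); f=lambda u,v:((u+.5)/1.6-.5+60,(v+.5)/1.6-.5+60)
print("pack",[wb(ray(c,f(*q),.044)[0]).round(4) for q in((312,159),(403,159),(396,337),(313,336))])
print("nutfoot",wb(ray(c,f(471,243),.023)[0]).round(4),"tip",wb(ray(c,f(509,294),.094)[0]).round(4))
print("work",[wb(ray(c,f(*q),.042)[0]).round(4) for q in((538,219),(697,220),(694,293),(535,283))])
```

```text
pack [array([-0.0827,  0.0488]), array([-0.0404,  0.0488]), array([-0.041 , -0.0446]), array([-0.0845, -0.044 ])]
nutfoot [-0.0001  0.0004] tip [-0.0021  0.0033]
work [array([0.0266, 0.0193]), array([0.1042, 0.0188]), array([ 0.1114, -0.0202]), array([ 0.0292, -0.0146])]
```

Packing is centred at about x −62, y +2 mm. Strap next, with an alignment correction above the stud.

```bash
cat >> h.py <<'E'
def align(x,y,z,off=(0,0)):
    t=bw(x,y,z); cmd=t.copy()
    for _ in range(2):
        robot.pause(.15); e=t-robot.observe()["tool_pos"]; cmd=cmd+e; robot.line_to(cmd,vel=.05)
    robot.pause(.15); print("aligned",(wb(robot.observe()["tool_pos"])*1000).round(2)); return cmd
E
python3 - <<'E'
from h import *
pick([.4088,.2899],94.2,.081,.05,up=.2)
robot.move_pose(bw(0,0,.2),[180,0,PHI]); st("above"); cmd=align(0,0,.195)
snap("w6"); im=cv2.imread('pics/w6.png'); cv2.imwrite('pics/w6v.png',cv2.resize(im[60:420,60:500],None,fx=1.6,fy=1.6)); st()
E
```

```text
pick t 22.3167 guard False tcp [0.409  0.29   0.0814] w 0.0002 F 0.0
above t 23.7 [0.5906 0.2301 0.1987] [-1.798e+02  1.000e-01  7.370e+01] w 0.0003 F [ 0.3 -0.2  0.3]
aligned [-0.03 -0.04]
 t 24.9 [0.5916 0.2299 0.1947] [-180.     0.    73.7] w -0.0 F [ 0.8 -0.7 -0.3]
```

View pics/w6v.png

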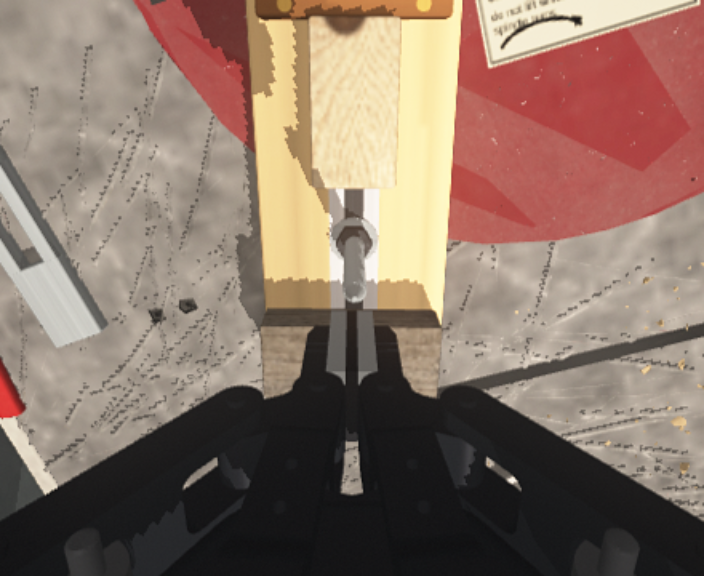

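The gripper closed above the strap (width 0), so tip reach at that opening is shorter than I assumed. The strap's end still looks to be in place at the left. I'll check it and regrip lower.

Run:
```python
from seg import *
w,c=load("w6"); f=lambda u,v:((u+.5)/1.6-.5+60,(v+.5)/1.6-.5+60)
E=[ray(c,f(*q),.010)[0][:2] for q in((105,324),(57,347))]; print("end corners",E,"mid",np.mean(E,0),"expected",[.4088-.08*np.cos(np.radians(94.2)),.2899-.08*np.sin(np.radians(94.2))])
robot.set_gripper(.05)
robot.move_pose([.4088,.2899,.13],[180,0,94.2])
print(robot.line_to([.4088,.2899,.072],vel=.1,guard=10)); robot.pause(.1); st("dn"); robot.set_gripper(0); o=st("grip"); robot.pause(.2); st()
if o["gripper_width"]>.025:
    robot.line_to([.4088,.2899,.2],vel=.2); st("up")
    robot.move_pose(bw(0,0,.2),[180,0,PHI]); align(0,0,.195); st("al")
snap("w7"); im=cv2.imread('pics/w7.png'); cv2.imwrite('pics/w7v.png',cv2.resize(im[60:420,60:500],None,fx=1.6,fy=1.6))
```

```text
end corners [array([0.43556004, 0.2166097 ]), array([0.40114588, 0.21054016])] mid [0.41835296 0.21357493] expected [np.float64(0.41465905577021056), np.float64(0.21011484182204335)]
False
dn t 27.1 [0.4093 0.2901 0.0728] [179.9  -0.   94.2] w 0.0502 F [ 0.  -0.2  0.6]
grip t 27.4 [0.4093 0.2901 0.073 ] [179.9  -0.   94.2] w 0.0304 F [-1.8 -0.1  5.1]
 t 27.6 [0.4093 0.2901 0.0729] [179.9  -0.   94.2] w 0.0302 F [-1.  -1.3  6.5]
up t 28.4 [0.4082 0.2897 0.1984] [-179.9    0.    94.2] w 0.0303 F [-0.3  0.1 -3.9]
aligned [-0.06 -0.06]
al t 30.3 [0.5917 0.2299 0.1949] [180.   -0.   73.7] w 0.0302 F [ 0.4 -0.4 -3. ]
```

View pics/w7v.png

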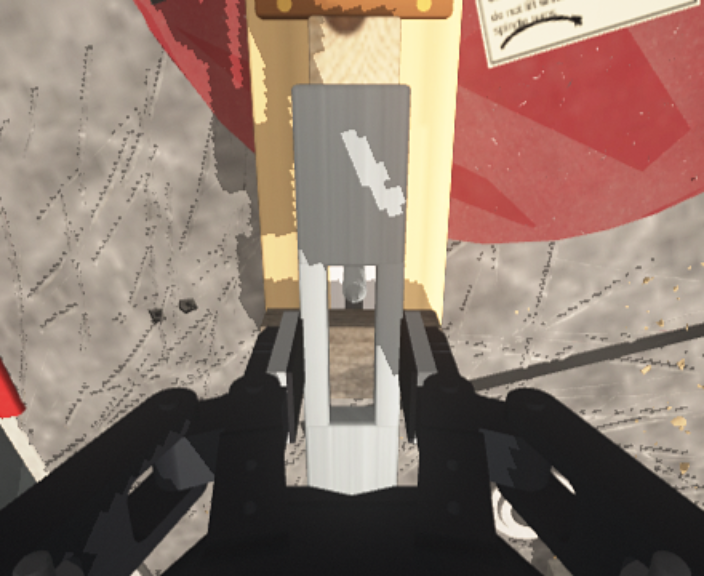

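The strap is held, with the slot (columns 328–376) centred over the stud (354). Lowering it.

Run:
```python
from seg import *
w,c=load("w7"); f=lambda u,v:((u+.5)/1.6-.5+60,(v+.5)/1.6-.5+60)
E=[wb(ray(c,f(*q),.132)[0]) for q in((293,85),(410,85))]; print("strap end",np.round(E,4)); xo=np.mean(E,0)[0]-.080; print("x offset",xo)
x=float(np.clip(-xo,-.012,.012)); x=x if abs(x)>.002 else 0.
cmd=align(x,0,.195); 
print(robot.line_to([*cmd[:2],.114],vel=.05,guard=12)); p=st("dn")["tool_pos"]; print(wb(p))
robot.pause(.2); st()
```

```text
strap end [[ 0.0794  0.0159]
 [ 0.0794 -0.0146]]
x offset -0.0005676873769188268
aligned [0.02 0.03]
True
dn t 32.8 [0.5916 0.2301 0.1163] [-180.     0.    73.7] w 0.0296 F [-0.7  1.1  4.7]
[6.15067502e-05 1.01955430e-04]
 t 33.0 [0.5916 0.2301 0.1162] [-180.     0.    73.7] w 0.0299 F [-0.7 -0.1  6.3]
```

Run:
```python
from h import *
robot.set_gripper(.055); p=st("rel")["tool_pos"]; robot.line_to([p[0],p[1],.2],vel=.2); snap("w8"); st()
bx=bw(.082,0,0)[:2]-STUD
robot.move_pose([*(np.array([.445,-.045])-bx),.2],[180,0,PHI]); snap("w9"); st()
r=lambda n:cv2.imread(f"pics/{n}.png")
o=np.hstack([cv2.resize(r("w8")[20:320,140:420],None,fx=1.4,fy=1.4),cv2.resize(r("w9")[20:320,140:420],None,fx=1.4,fy=1.4)]); cv2.imwrite("pics/v8.png",o); print(o.shape)
```

```text
rel t 33.4 [0.5905 0.2299 0.1143] [-1.798e+02  1.000e-01  7.370e+01] w 0.0551 F [ 0.6 -0.2  0.2]
 t 34.1 [0.5898 0.2298 0.1983] [-1.797e+02  1.000e-01  7.370e+01] w 0.0551 F [-0.7 -0.8  0.4]
 t 35.7 [ 0.4224 -0.1232  0.2001] [-180.    -0.    73.8] w 0.055 F [-0.2  1.1 -0.3]
(420, 784, 3)
```

View pics/v8.png

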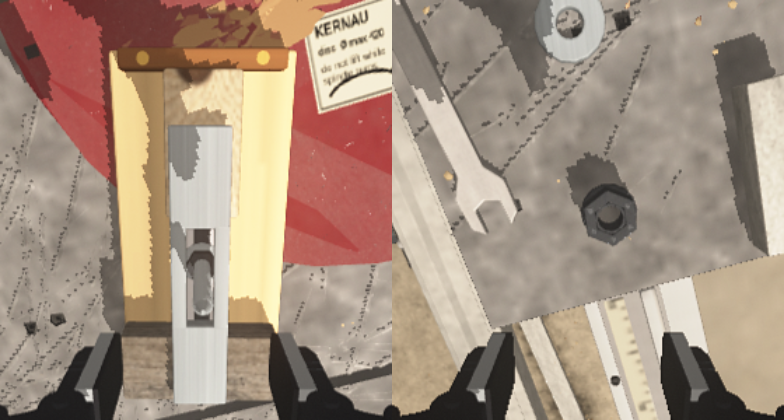

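The strap lies over the stud on both blocks. The washer is in w9 near (267,36) and the nut near (295,177). I'll measure both and pick the washer.

Run:
```python
from seg import *
w,c=load("w9"); g=cv2.GaussianBlur(cv2.cvtColor(w,cv2.COLOR_BGR2GRAY),(3,3),0); x,y=267,36
print(g[y,x-20:x+21:4]); t=175
m=np.zeros_like(g); m[5:68,238:296]=(g[5:68,238:296]>t)*255; m=cv2.morphologyEx(m,cv2.MORPH_OPEN,np.ones((3,3)))
k=max(cv2.findContours(m,0,1)[0],key=cv2.contourArea); k=cv2.convexHull(k)[:,0]; p=(ray(c,k,.008)[:,:2]*1000).astype(np.float32)
cc,r=cv2.minEnclosingCircle(p); e=cv2.fitEllipse(p); print("washer",cc,r,e)
n=ray(c,((610-392)/1.4+140-.15,218.5/1.4+20-.15),.024)[0]; print("nut",n)
xy=np.array(e[0])/1000
print("vs w2",xy*1000-[450.3,9.3])
if np.linalg.norm(xy*1000-[450.3,9.3])<4 and 17<r<23:
    robot.set_gripper(.06); robot.move_pose([*xy,.12],[180,0,PHI]); print(robot.line_to([*xy,.0715],vel=.1,guard=10)); robot.pause(.1); st("dn")
    robot.set_gripper(0); robot.pause(.2); o=st("grip")
    if o["gripper_width"]>.03:
        robot.line_to([*xy,.22],vel=.25); robot.move_pose(bw(0,0,.22),[180,0,PHI]); align(0,0,.19)
        snap("w10"); st()
        im=cv2.imread('pics/w10.png'); cv2.imwrite('pics/w10v.png',cv2.resize(im[140:400,150:410],None,fx=2.3,fy=2.3,interpolation=cv2.INTER_CUBIC))
```

```text
[122 127 189 127 160 170 136 104 200 201 204]
washer (450.2960205078125, 8.33289909362793) 19.02657127380371 ((451.089111328125, 8.022737503051758), (34.94906234741211, 37.948516845703125), 162.06982421875)
nut [ 0.44270128 -0.09952876  0.024     ]
vs w2 [ 0.78911133 -1.2772625 ]
False
dn t 37.4 [0.4517 0.0077 0.0724] [179.9  -0.   73.7] w 0.0602 F [0.3 0.4 0.3]
grip t 37.9 [0.4517 0.0079 0.0728] [179.9   0.   73.7] w 0.037 F [-3.5  0.2  9.2]
aligned [-0.18  0.37]
 t 42.4 [0.5914 0.23   0.1894] [-180.     0.    73.7] w 0.0363 F [-0.4  0.7  0.3]
```

View pics/w10v.png

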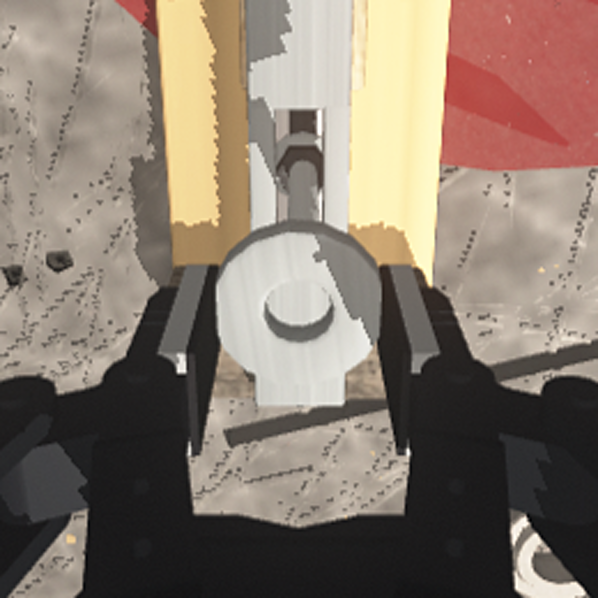

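The washer is held with its bore centre near crop (299.5,308). I'll compute its offset in the grip, correct for it and lower it.

Run:
```python
from seg import *
w,c=load("w10"); f=lambda u,v:((u+.5)/2.3-.5+150,(v+.5)/2.3-.5+140)
o=wb(ray(c,f(299.5,308),.1246)[0]); t=wb(robot.observe()["tool_pos"]); print("bore",o,"tcp",t, "edge width",wb(ray(c,f(216,303),.1246)[0])-wb(ray(c,f(381,303),.1246)[0]))
off=(o-t)[0]; print(off)
x=float(-off) if abs(off)<.006 else 0.
cmd=align(x,0,.18)
# washer underside = tcp z - .0728 ; target underside .0535 -> .1263
print(robot.line_to([*cmd[:2],.1245],vel=.06,guard=8)); robot.pause(.1); st("dn")
```

```text
bore [0.0020832  0.00070443] tcp [-8.86148234e-05  3.06610992e-04] edge width [-1.77565890e-05  3.61071931e-02]
0.002171814189190994
aligned [-2.32  0.18]
True
dn t 44.7 [0.5904 0.2278 0.1262] [-179.9    0.    73.7] w 0.0365 F [-2.1 -0.1  5.9]
```

It landed at the expected height (.126). Release and fetch the nut.

Run:
```python
from h import *
robot.set_gripper(.056); p=st("rel")["tool_pos"]; robot.line_to([p[0],p[1],.2],vel=.25); snap("w11")
xy=[.4424,-.0992]
robot.move_pose([*xy,.13],[180,0,PHI]); print(robot.line_to([*xy,.0715],vel=.1,guard=10)); robot.pause(.1); st("dn")
robot.set_gripper(0); robot.pause(.2); o=st("grip")
if o["gripper_width"]>.025:
    robot.line_to([*xy,.22],vel=.25); robot.move_pose(bw(0,0,.22),[180,0,PHI]); align(0,0,.195)
snap("w12"); st()
a,b=[cv2.imread(f'pics/{n}.png') for n in("w11","w12")]
cv2.imwrite('pics/v12.png',np.hstack([cv2.resize(i[130:360,190:370],None,fx=2.2,fy=2.2,interpolation=cv2.INTER_CUBIC) for i in(a,b)]))
```

```text
rel t 45.0 [0.5897 0.2276 0.1249] [-1.798e+02  1.000e-01  7.370e+01] w 0.0557 F [0.2 0.3 0.7]
False
dn t 47.8 [ 0.443  -0.0994  0.0724] [179.9   0.   73.7] w 0.0559 F [0.2 0.1 0.7]
grip t 48.3 [ 0.4429 -0.0995  0.0726] [179.9   0.   73.7] w 0.0321 F [-2.7  2.2  7.7]
aligned [-0.17  0.37]
 t 52.9 [0.5914 0.23   0.1943] [-180.     0.    73.7] w 0.0322 F [-0.2 -0.3 -0.6]
```

View pics/v12.png

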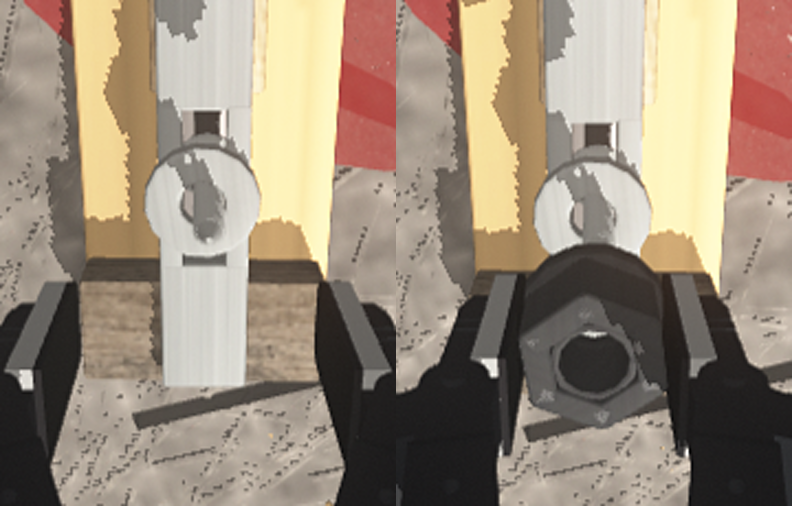

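The washer is on the stud. The nut is held with its bore centre near panel (594.5,362). I'll correct for that and lower it.

Run:
```python
from seg import *
w,c=load("w12"); f=lambda u,v:((u+.5)/2.2-.5+190,(v+.5)/2.2-.5+130)
o=wb(ray(c,f(198.5,362),.1457)[0]); t=wb(robot.observe()["tool_pos"]); off=o-t; print("bore off",off)
x=float(-off[0]) if abs(off[0])<.006 else 0.
cmd=align(x,0,.185)
print(robot.line_to([*cmd[:2],.1315],vel=.06,guard=8)); robot.pause(.1); z=st("dn")["tool_pos"][2]; print("expected z .1336")
if abs(z-.1338)<.0025:
    robot.set_gripper(.06); st("rel"); p=robot.observe()["tool_pos"]; robot.line_to([p[0],p[1],.23],vel=.2)
    robot.move_pose([.42,.1,.3],[180,0,PHI]); st()
    cv2.imwrite("pics/s1.png",robot.grab_frame("scene")); cv2.imwrite("pics/t1.png",robot.grab_frame("top"))
    a=cv2.resize(cv2.imread("pics/s1.png")[130:270,90:290],None,fx=3.9,fy=3.9,interpolation=cv2.INTER_CUBIC); cv2.imwrite("pics/fin.png",a)
```

```text
bore off [0.00108717 0.00042391]
aligned [-1.18  0.21]
True
dn t 55.0 [0.5907 0.2288 0.134 ] [-179.9    0.    73.7] w 0.0321 F [-1.4  0.   6.1]
expected z .1336
rel t 55.4 [0.5899 0.2287 0.1328] [-1.798e+02  1.000e-01  7.370e+01] w 0.0601 F [ 0.3 -0.1  0.4]
 t 57.0 [0.4203 0.1001 0.2991] [-180.     0.    73.7] w 0.0602 F [ 0.3 -0.8 -0.1]
```

View pics/fin.png

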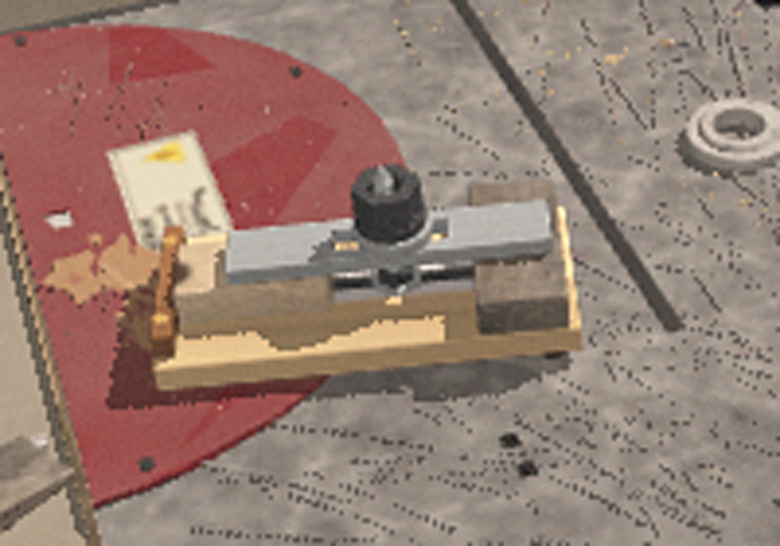

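The final picture shows the work against the stop, the strap across the work and packing, and the washer and nut on the stud with its tip showing at crop (382,175). Handing in.

```bash
python3 -c "
from plant import robot
print(robot.job_done())"
```

```text
the job is handed in; nothing more can be done
None
```

The clamp is built up as asked and handed in at about 57 s: workpiece against the stop, packing under the strap's tail, then strap, washer and nut loose on the stud.

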